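# Hold the spring clip open over the card

## Task

The black spring clip is biting on the rim of the white desk tidy: squeeze its handles until it gapes, lift it off the rim, and bring it over the middle of the top edge of the card standing in the wooden card stand. Lower it, square to the card, until its open lips are about 2 cm down either side of the card, touching neither side nor the top edge, and finish while still holding it there squeezed wide open, because I am going to slip a photo in behind the card before the clip may bite. Do not let it bite or push the card on the way, and leave the stand, the tidy and the other things on the desk where they are.

Things in the scene. Friction and masses are not known exactly. Their poses are not given: they have to be found in the camera images.
- clip: black nylon spring clip, 95 mm tall, 76 g: two mirrored levers on a steel pin with a coil. Origin on the pin's axis, mid-width; z up along the handles, y along the pin, x the way handles and lips spread. Handles 24 mm wide (y), 4 mm thick, from 5 to 55 mm out from the pin; when shut they lean out 0.34 rad each: 54 mm over their outer faces at the top, 32 mm at z +20 mm; wide open: parallel, 18 mm.
- clip_a (a joint): opening of the clip's +x lever, rad: 0 shut (lips meet), 0.05 biting the 4 mm rim, 0.33 wide open (stop). Lip tips are 80 mm x sin(angle) apart: 26 mm wide open. Squeezing at the upper half of the handles takes about 6 N at first, 15 N wide open; a grip of 30 to 60 N holds it against the stop.
- clip_b (a joint): the same for the -x lever; the two are geared together and read alike
- lip_a (a point): inner edge of the tip of the +x lever's lip, mid-width, 40 mm from the pin. Lips are 36 mm wide (y), 10 mm tall; their outer faces are 13 mm from the clip's mid-plane when biting, 24 mm wide open. Between the open lips a card can enter 34 mm before it meets the coil (radius 6 mm).
- lip_b (a point): inner edge of the tip of the -x lever's lip, likewise
- tidy: white plastic desk tidy (open tray), 110 x 200 mm, 80 mm tall, walls 4 mm, 0.9 kg, loose; origin under its centre, y along its length. The clip starts astride its front wall (long side, x -53 mm), within 55 mm of that wall's middle, coil resting on the rim so that the pin is 86 mm above the desk, clip's x along the tidy's x, handles up. A divider runs along its middle; contents stay below 50 mm.
- card_stand: dark wooden card stand: weighted foot 80 x 170 mm, 30 mm tall, about 0.75 kg, loose, with a stiff card 150 mm wide, 3 mm thick upright along its middle, top edge 150 mm above the desk. Origin under the centre; x square to the card's faces, y along the card, z up.
- card_top (a point): middle of the card's top edge (150 mm above the desk, in the middle of the card's thickness); axes as the card stand: x square to the card, y along the edge, z up
- bottle: steel drinking bottle, 68 mm across, 220 mm tall, standing at the back; origin under its centre; to be left alone
- earbud_case: white earbud case 46 x 60 x 22 mm lying on the desk; origin under its centre; to be left alone
- phone: black phone 148 x 72 x 9 mm lying on the desk; origin under its centre; to be left alone
- succulent: little succulent in a white pot, 68 mm across, about 115 mm tall; origin under its centre; to be left alone
Things that resemble listed ones, but are neither listed nor needed, are in the scene too. There is more than one size of the clip; the job needs the smallest.

How it is judged (in metres and radians):
On the way, in this order (a step that is already met when the one before it is completed fails the run):
1. the clip is squeezed open while still astride the rim of the tidy (value of joint clip_a above 0.2 rad and contact force between the fingers and clip above 5 N and z of lip_a in the frame of tidy below 0.075 m and height (world z) of tidy below 0.01 m), for 0.1 s.
2. the clip is lifted clear of the tidy, held by the fingers, still open (value of joint clip_a above 0.2 rad and contact force between the fingers and clip above 5 N and z of lip_a in the frame of tidy above 0.09 m and contact force between clip and tidy below 0.2 N), for 0.1 s.
At the end, for the whole second after the job is handed in: Fingers hold the clip open over 0.2 rad per lever, a lip tip each side of the card, over 4 mm from its mid-plane and over 10 mm below its top edge, pin within 22 mm of the middle, square within 0.22 rad, upright within 0.25 rad, still, under 0.5 N on the card stand; stand and tidy upright (((x of lip_a in the frame of card_top above 0.004 m and x of lip_b in the frame of card_top below -0.004 m) or (x of lip_b in the frame of card_top above 0.004 m and x of lip_a in the frame of card_top below -0.004 m)) and z of each of lip_a, lip_b in the frame of card_top below -0.01 m and y of clip in the frame of card_top between -0.022 and 0.022 m and angle between the x axis of clip and the x axis of card_top, either way round below 0.22 rad and angle between clip's own z axis and vertical below 0.25 rad and value of joint each of clip_a, clip_b above 0.2 rad and contact force between the fingers and clip above 5 N and contact force between clip and card_stand below 0.5 N and linear speed of clip below 0.03 m/s and angle between each of card_stand, tidy's own z axis and vertical below 0.05 rad and height (world z) of tidy below 0.01 m); the arm keeps its last pose, push and grip.
It fails at once if the clip bites or rams the card (more than 6 N on the card stand) (contact force between clip and card_stand above 6 N).
It fails at once if the card stand is shifted by more than 15 mm (distance of card_stand from where it was at the start of the episode above 0.015 m).
It fails at once if the desk tidy is shifted by more than 20 mm (distance of tidy from where it was at the start of the episode above 0.02 m).
It fails at once if the bottle, earbud case, phone or succulent is shifted by more than 15 mm (distance of any of bottle, earbud_case, phone, succulent from where it was at the start of the episode above 0.015 m).
It also fails if it takes over 35 s, if anything falls off the work surface, if the arm or the gripper's body presses on something with over 40 N, if the wrist force passes 120 N, or if a joint passes its speed limit or range.

## Robot

A 6-joint arm with a two-finger parallel gripper is mounted at the origin on the work surface. World frame = base frame: x ahead of the robot, y to its left, z up, the work surface at z = 0. Lengths are in m, angles in degrees, forces in N, time in s.
With the tool pointing down it reaches from about 0.225 to 0.725 m from the base axis. Payload 3.1 kg.
Tool frame: the origin (TCP) lies at the very end of the fingers, on their centre line; the grasp point (between the pads) lies 19 mm behind it; z points along the fingers, y is the line along which they close (so a half turn about z gives the same grasp; the last joint's range is limited). The gripper opens to 85 mm and grips with 20 to 120 N. Pads are 22 mm wide; open, the fingers measure 114 mm over their backs; the gripper's body (76 mm by 85 mm) begins 54 mm behind the grasp point. The pads swing forward as they close: fully open they stand 13 mm farther back than shut.
Start: joints at [60.459, 2.75, 5.684, 92.934, 0, 82.678], TCP at [0.199, 0.486, 0.231] pointing down, gripper open.
Joint ranges: [-166.93, 166.93], [-56.73, 111.36], [-69.38, 81.34], [-121.58, 131.49], [-85.45, 84.26], [-180, 180]. Speed limits (degrees/s): [159.86, 159.86, 180, 180, 180, 180].

## Interface

Orientations are given as a 3x3 rotation matrix whose columns are the frame's x, y, z axes.
In Python, from bench import * gives the robot as it stands.
- The arm moves only by the tool play_rows, never from a script. Its argument "plan" is a list of rows, each a list of 7 numbers: the turn, a rotation vector about the world's x, y, z in rad, then the shift along the world's x, y, z in mm, then the opening, from 0 (shut) to 1 (fully open). A call has exactly 5 rows; each row shifts and turns the commanded pose from where the row before left it; what a row does not reach is not made up. A row lasts 1/8 s, in which the tool goes at most 62.5 mm and 10.7 degrees, less where a joint would pass 70% of its speed; a pose out of reach is approached as far as the arm can. A call with a gripper value outside its range is refused whole. The fingers move at their own pace and stop on an object; the grip force is fixed at half the most. Time passes only in rows, so rows that do not move let the fingers close, or fill a call up. It gives the time, the measured TCP pose, the force, the opening and the grip force at its end, in the units of the state.
- read_state(): the state, without advancing time (a new reading comes with each control period).
- camera(name): name is "side" or "top" or "wrist"; returns a dict with "pixels" (400x640x3 uint8, red, green, blue), "vertical_fov" (degrees; the focal length in pixels is half the picture's height over the tangent of half this angle, whatever the lens; pixels are square), "cx", "cy" (the principal point, pixels), "R" (3x3) and "t" (3): a world point X has camera coordinates R X + t. Camera axes: x right, y down, z forward; pixel columns grow to the right and rows downward; lengths in m; the calibration is good to about 2 mm. A picture is of the moment at which its call begins. There is no depth.
- hand_in(): hands the job in; it is judged then, once.
The state is a dict: "time": time; "joints": joint angles; "qvel": joint speeds; "joint_efforts": joint torques, N m; "eef_pos": TCP position; "eef_rot": TCP orientation; "contact_force": force on the tool from outside, world axes, zero at the start; "ft_torque": the same for the moment, N m; "grip_width": opening from 0.0 (shut) to 1.0 (fully open); "gripper_force": force on a finger pad.
Only numpy, scipy, OpenCV 4.12 (cv2) and the standard library are available. Lean on these libraries where they do the work, as an engineer would, in place of code of your own. Each camera call takes 0.05 s, during which the arm holds its last target. There are 200 camera calls.

## Working session

There is one attempt and no reset: what is moved stays moved. The work goes in short steps, Python scripts to look and compute and a tool call to move; the robot and the scene stay as the last step left them, time stands still between calls to the robot, and variables do not carry over. Pictures are saved under pics/ and viewed, at most 10 in all, crops included, and the job is handed in when it is done.

Besides the shell and the picture viewer there is one more tool, called after "Request:" by a JSON object that holds its "op" and its "data", one argument or row to a line. play_rows: Moves the arm, as the interface text tells. Its arguments: {"type":"object","properties":{"plan":{"type":"array","items":{"type":"array","items":{"type":"number"}}}},"required":["plan"]}

```bash
mkdir -p pics; cat > h.py <<'E'
from bench import *
import numpy as np, cv2
def K(c):
    f=200/np.tan(np.radians(c["vertical_fov"])/2); return f
def ray(c,u,v):
    f=K(c); R=np.array(c["R"]);t=np.array(c["t"])
    d=R.T@np.array([(u-c["cx"])/f,(v-c["cy"])/f,1]); return -R.T@t,d/np.linalg.norm(d)
def onz(c,u,v,z):
    o,d=ray(c,u,v); return o+d*(z-o[2])/d[2]
def proj(c,X):
    p=np.array(c["R"])@np.array(X)+np.array(c["t"]); return K(c)*p[:2]/p[2]+[c["cx"],c["cy"]]
def save(c,n,box=None,s=1):
    im=cv2.cvtColor(np.array(c["pixels"]),cv2.COLOR_RGB2BGR)
    if box: im=im[box[1]:box[3],box[0]:box[2]]
    cv2.imwrite("pics/"+n+".png",cv2.resize(im,None,fx=s,fy=s,interpolation=cv2.INTER_CUBIC))
def tri(c1,p1,c2,p2):
    o1,d1=ray(c1,*p1);o2,d2=ray(c2,*p2)
    A=np.stack([d1,-d2],1);s=np.linalg.lstsq(A,o2-o1,rcond=None)[0]
    a,b=o1+s[0]*d1,o2+s[1]*d2; return (a+b)/2,np.linalg.norm(a-b)
E
python3 - <<'E'
from h import *
import pickle
cs={}
for n in ["side","top","wrist"]:
    c=camera(n);cs[n]=c;save(c,n+"0",s=1.25)
    o,d=ray(c,320,200);print(n,o.round(3),d.round(3),K(c))
pickle.dump(cs,open("c0.pkl","wb"))
s=read_state();print(s["time"],np.array(s["eef_rot"]).round(3),s["grip_width"])
E
```

```text
side [ 0.178 -1.031  0.859] [ 0.251  0.796 -0.551] 448.32653699087297
top [0.415 0.034 1.171] [ 0.106 -0.003 -0.994] 362.96753046777167
wrist [0.126 0.515 0.373] [ 0.3   -0.108 -0.948] 282.09931664949744
0.15 [[-0.926  0.378 -0.001]
 [ 0.378  0.926 -0.002]
 [ 0.    -0.002 -1.   ]] 0.995144204682079
```

View pics/side0.png

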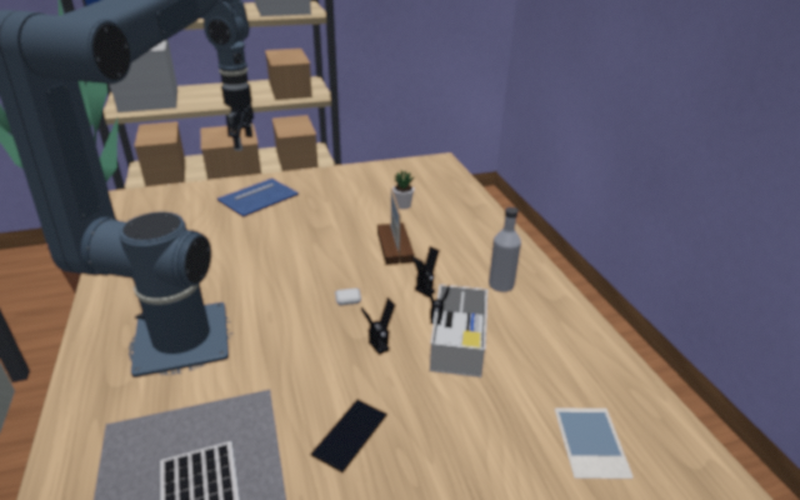

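View pics/top0.png

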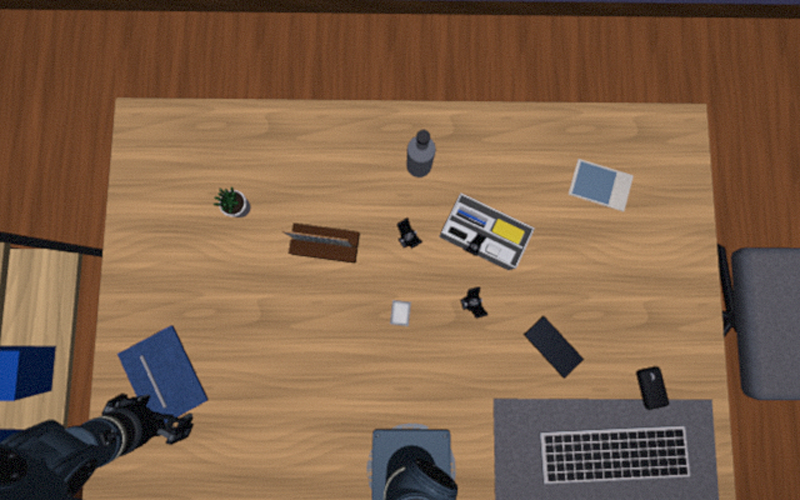

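The side view shows the tidy at (460,330) with the clip astride its near wall at (440,300), and two decoy clips on the desk at (380,330) and (427,270). The top view shows the tidy at (487,232), its clip at (474,243), and the stand at (325,242). I'll zoom in for coarse poses.

```bash
python3 - <<'E'
from h import *
import pickle
cs=pickle.load(open("c0.pkl","rb"));c=cs["top"]
save(c,"z1",(220,150,440,220),3.6)
for n,p,z in [("tidyA",(461,194),.08),("B",(533,228),.08),("C",(514,269),.08),("D",(441,234),.08),("clip",(474,243),.12),("standA",(292,223),.03),("B",(360,231),.03),("C",(356,263),.03),("D",(289,256),.03),("cardL",(284,234),.15),("cardR",(352,243),.15)]:
    print(n,onz(c,p[0]/1.25,p[1]/1.25,z).round(4))
E
```

```text
tidyA [ 0.671  -0.1183  0.08  ]
B [ 0.5878 -0.2934  0.08  ]
C [ 0.4874 -0.2447  0.08  ]
D [ 0.5714 -0.0687  0.08  ]
clip [ 0.545  -0.1421  0.12  ]
standA [0.604  0.3054 0.03  ]
B [0.5847 0.1324 0.03  ]
C [0.5032 0.1411 0.03  ]
D [0.5198 0.3101 0.03  ]
cardL [0.5587 0.2941 0.15  ]
cardR [0.5393 0.1397 0.15  ]
```

View pics/z1.png

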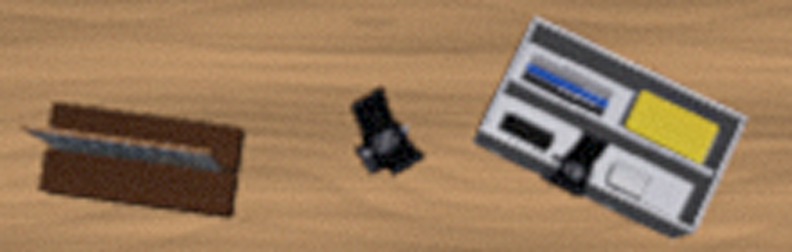

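The zoom confirms the tidy, with the clip on its front wall near mid-wall at about (0.537,-0.148) and yaw about -25.5°. The card is at about (0.549,0.217) with yaw about -7°. I'll move to hover over the clip.

Request:
{"op": "play_rows", "data": {
  "plan": [
    [0,0,-0.125,26,-48.8,1.5,1],
    [0,0,-0.125,26,-48.8,1.5,1],
    [0,0,-0.125,26,-48.8,1.5,1],
    [0,0,-0.125,26,-48.8,1.5,1],
    [0,0,-0.125,26,-48.8,1.5,1]
  ]
}}

```text
time: 0.78
eef_pos: [0.3289, 0.2404, 0.2386]
eef_rot: [[-0.526, 0.85, 0.0], [0.85, 0.526, -0.0], [-0.0, 0.0, -1.0]]
contact_force: [1.0, -0.5, -0.2]
grip_width: 0.998
gripper_force: 0.0
```

Request:
{"op": "play_rows", "data": {
  "plan": [
    [0,0,-0.125,26,-48.8,1.5,1],
    [0,0,-0.125,26,-48.8,1.5,1],
    [0,0,-0.125,26,-48.8,1.5,1],
    [0,0,-0.125,26,-48.8,1.5,1],
    [0,0,-0.125,26,-48.8,1.5,1]
  ]
}}

```text
time: 1.4
eef_pos: [0.459, -0.0037, 0.2461]
eef_rot: [[0.071, 0.997, 0.0], [0.997, -0.071, 0.0], [0.0, -0.0, -1.0]]
contact_force: [0.6, 1.1, -1.0]
grip_width: 1.003
gripper_force: 0.0
```

Request:
{"op": "play_rows", "data": {
  "plan": [
    [0,0,-0.125,26,-48.8,1.5,1],
    [0,0,-0.125,26,-48.8,1.5,1],
    [0,0,-0.125,26,-48.8,1.5,1],
    [0,0,0,0,0,0,1],
    [0,0,0,0,0,0,1]
  ]
}}

```text
time: 2.02
eef_pos: [0.536, -0.1481, 0.2502]
eef_rot: [[0.428, 0.904, -0.002], [0.904, -0.428, 0.001], [0.0, -0.002, -1.0]]
contact_force: [-0.2, 0.5, -0.8]
grip_width: 1.001
gripper_force: 0.0
```

```bash
python3 - <<'E'
from h import *
import pickle
c=camera("wrist");save(c,"w1",s=1.25);pickle.dump(c,open("w1.pkl","wb"))
s=read_state();print(s["time"],np.array(s["eef_pos"]).round(4),np.array(s["eef_rot"]).round(3).tolist(),np.round(s["joints"],1))
for X in [(0.537,-.148,.086),(0.537,-.148,.141),s["eef_pos"]]: print(proj(c,X)*1.25)
print(ray(c,320,200))
E
```

```text
2.075 [ 0.536  -0.1475  0.2507] [[0.427, 0.904, -0.001], [0.904, -0.427, 0.001], [0.0, -0.001, -1.0]] [-22.3   7.8  13.4  95.6   0.   92.9]
[395.40405066 223.16809804]
[395.46293366 241.25270988]
[393.35690201 312.98670876]
(array([ 0.56985547, -0.077832  ,  0.39260716]), array([-0.12324162, -0.29334614, -0.94802929]))
```

View pics/w1.png

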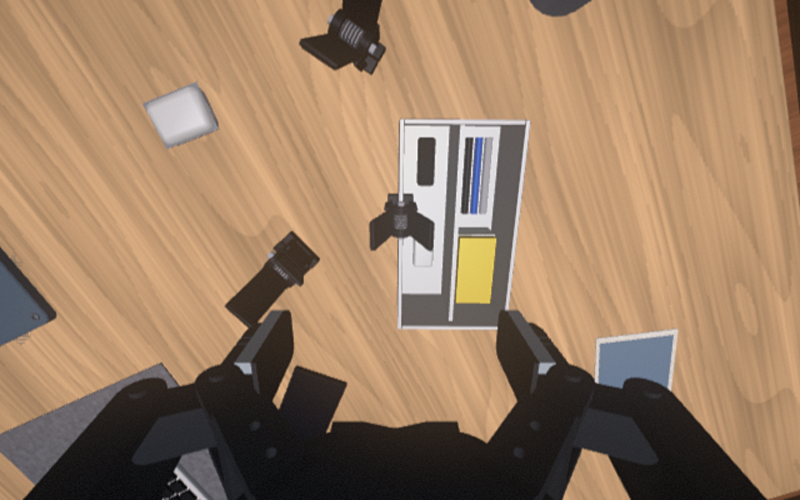

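The wrist view shows the clip's pin and coil at about (401,214), handle tips at (371,248) and (432,248), and the front wall's rim running from (403,121) to (399,328).

```bash
python3 - <<'E'
from h import *
import pickle
c=pickle.load(open("w1.pkl","rb"))
im=np.array(c["pixels"]).astype(int)
P=lambda u,v,z:onz(c,u/1.25,v/1.25,z)
a,b=P(402,121,.08),P(399,328,.08);a2,b2=P(528,121,.08),P(508,328,.08)
print(a,b,a2,b2,np.linalg.norm(a-b),np.linalg.norm(a2-a)); d=a-b; print("yaw y",np.degrees(np.arctan2(-d[0],d[1])))
print("mid",(a+b)/2)
# dark mask of clip
m=(im.max(2)<75).astype(np.uint8)
sub=m[150:205,290:352]
for r in range(150,205,3): 
    x=np.where(m[r,290:352])[0]+290; print(r,x.min() if len(x) else None,x.max() if len(x) else None,len(x))
L,R=P(371,249,.138),P(433,249,.138);print(L,R,np.linalg.norm(L-R),(L+R)/2)
L,R=P(376,222,.138),P(428,222,.138);print("upper edges",L,R,(L+R)/2)
print("coil",P(401,214,.092))
E
```

```text
[ 0.57890625 -0.07217027  0.08      ] [ 0.49325839 -0.24914179  0.08      ] [ 0.6741136 -0.1172248  0.08     ] [ 0.59241012 -0.29591808  0.08      ] 0.19660741001006715 0.10532971601571728
yaw y -25.825314665639738
mid [ 0.53608232 -0.16065603  0.08      ]
150 None None 0
153 None None 0
156 314 328 6
159 None None 0
162 310 331 9
165 309 332 20
168 309 332 21
171 306 334 20
174 302 340 28
177 297 344 37
180 296 346 40
183 297 346 41
186 297 345 44
189 297 345 27
192 297 345 22
195 297 345 14
198 297 345 9
201 None None 0
204 None None 0
[ 0.51714588 -0.14646298  0.138     ] [ 0.55979151 -0.16660822  0.138     ] 0.04716439942755171 [ 0.5384687 -0.1565356  0.138    ]
upper edges [ 0.52992563 -0.12913558  0.138     ] [ 0.56483184 -0.14563154  0.138     ] [ 0.54737874 -0.13738356  0.138     ]
coil [ 0.54555414 -0.1412791   0.092     ]
```

Request:
{"op": "play_rows", "data": {
  "plan": [
    [0,0,-0.008,8,1.7,-30,1],
    [0,0,0,0,0,-35,1],
    [0,0,0,0,0,-20,1],
    [0,0,0,0,0,0,1],
    [0,0,0,0,0,0,1]
  ]
}}

```text
time: 2.7
eef_pos: [0.5449, -0.146, 0.1674]
eef_rot: [[0.434, 0.901, 0.002], [0.901, -0.434, -0.001], [0.0, 0.002, -1.0]]
contact_force: [0.3, -1.1, -0.3]
grip_width: 1.0
gripper_force: 0.0
```

```bash
python3 - <<'E'
from h import *
import pickle
c=camera("wrist");save(c,"w2",s=1.25);pickle.dump(c,open("w2.pkl","wb"))
s=read_state();p=np.array(s["eef_pos"]);R=np.array(s["eef_rot"]);print(s["time"],p.round(4),R.round(3).tolist())
for z in (.086,.138,.141): print(z,proj(c,[p[0],p[1],z])*1.25)
print(proj(c,p)*1.25)
im=np.array(c["pixels"]).astype(int);m=im.max(2)<75
for r in range(190,330,6):
    x=np.where(m[r,270:372])[0]+270; print(r,(x.min(),x.max(),len(x)) if len(x) else 0,end=";")
E
```

```text
2.75 [ 0.5452 -0.1464  0.1678] [[0.434, 0.901, 0.003], [0.901, -0.434, -0.001], [0.0, 0.003, -1.0]]
0.086 [394.51078814 254.35443157]
0.138 [394.75749143 286.61807347]
0.141 [394.77576246 289.00754318]
[394.96826029 314.18224333]
190 (np.int64(297), np.int64(329), 25);196 (np.int64(299), np.int64(326), 25);202 (np.int64(293), np.int64(332), 25);208 (np.int64(286), np.int64(339), 40);214 (np.int64(279), np.int64(346), 54);220 (np.int64(277), np.int64(347), 69);226 (np.int64(277), np.int64(347), 43);232 (np.int64(278), np.int64(347), 32);238 (np.int64(278), np.int64(347), 22);244 (np.int64(279), np.int64(346), 10);250 0;256 0;262 0;268 0;274 0;280 0;286 0;292 0;298 0;304 0;310 0;316 0;322 0;328 0;
```

View pics/w2.png

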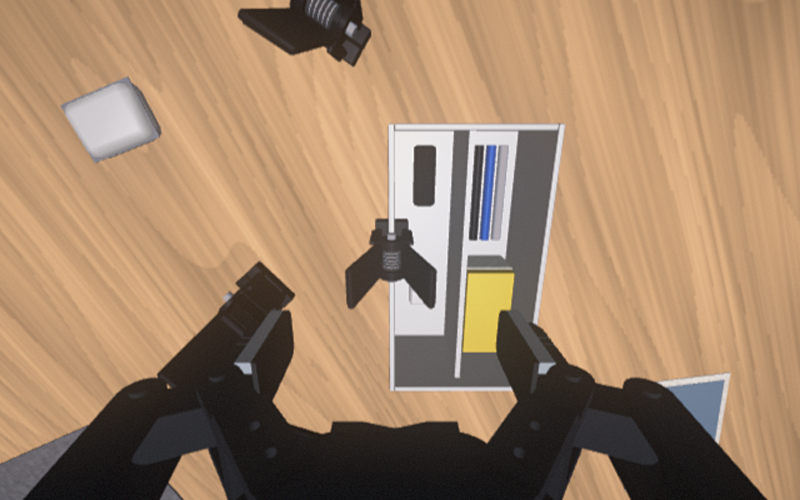

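The wrist view shows the clip's midline at u≈391.5 against the TCP at 395, so it is 1.7 mm off in x. Along y it is within 1 mm. I'll correct that, descend and squeeze.

Request:
{"op": "play_rows", "data": {
  "plan": [
    [0,0,0,-1.6,0.7,-30,1],
    [0,0,0,0,0,-30,1],
    [0,0,0,0,0,0,0.8],
    [0,0,0,0,0,0,0.6],
    [0,0,0,0,0,0,0.5]
  ]
}}

```text
time: 3.38
eef_pos: [0.545, -0.1468, 0.1096]
eef_rot: [[0.435, 0.9, 0.006], [0.9, -0.435, -0.002], [0.001, 0.006, -1.0]]
contact_force: [0.1, 1.2, 4.0]
grip_width: 0.5
gripper_force: 7.1
```

Request:
{"op": "play_rows", "data": {
  "plan": [
    [0,0,0,0,0,0,0.3],
    [0,0,0,0,0,0,0.1],
    [0,0,0,0,0,0,0],
    [0,0,0,0,0,0,0],
    [0,0,0,0,0,0,0]
  ]
}}

```text
time: 4.0
eef_pos: [0.545, -0.1466, 0.1137]
eef_rot: [[0.435, 0.901, 0.008], [0.901, -0.435, -0.003], [0.001, 0.008, -1.0]]
contact_force: [-6.5, 2.5, 19.8]
grip_width: 0.198
gripper_force: 58.4
```

```bash
python3 - <<'E'
from h import *
import pickle
c=camera("wrist");save(c,"w3",s=1.25);pickle.dump(c,open("w3.pkl","wb"))
s=read_state();p=np.array(s["eef_pos"]);print(s["time"],p.round(4),s["grip_width"],s["gripper_force"],s["contact_force"])
E
```

```text
4.05 [ 0.545  -0.1466  0.1137] 0.1920478366906311 58.390353888535174 [-6.73442364  2.42009935 19.94174907]
```

View pics/w3.png

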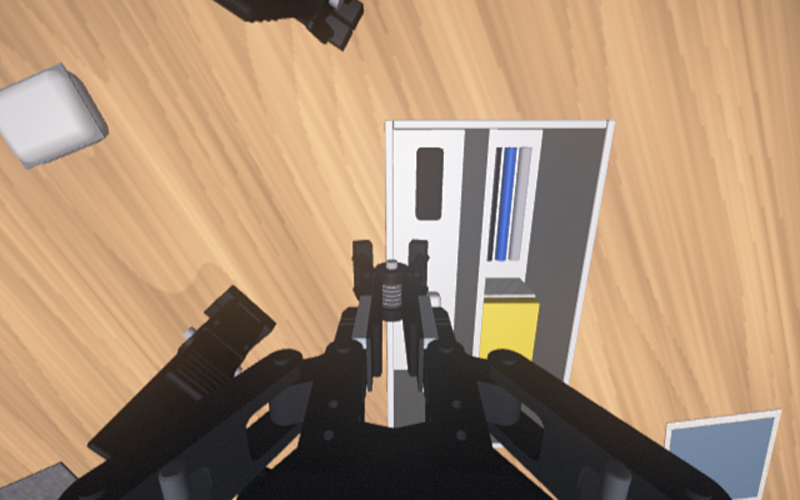

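The clip is squeezed wide open astride the rim, with lips at (362,262) and (418,262), a 16 mm grip and 58 N. I'll lift straight up.

Request:
{"op": "play_rows", "data": {
  "plan": [
    [0,0,0,0,0,8,0],
    [0,0,0,0,0,15,0],
    [0,0,0,0,0,30,0],
    [0,0,0,0,0,40,0],
    [0,0,0,0,0,40,0]
  ]
}}

```text
time: 4.68
eef_pos: [0.5429, -0.146, 0.2402]
eef_rot: [[0.435, 0.9, -0.0], [0.9, -0.435, 0.0], [-0.0, -0.0, -1.0]]
contact_force: [1.3, -0.1, -0.9]
grip_width: 0.193
gripper_force: 58.5
```

Request:
{"op": "play_rows", "data": {
  "plan": [
    [0,0,0.03,0,20,25,0],
    [0,0,0.04,0,40,0,0],
    [0,0,0.04,0,40,0,0],
    [0,0,0.04,0,40,0,0],
    [0,0,0.04,0,40,0,0]
  ]
}}

```text
time: 5.3
eef_pos: [0.543, 0.0352, 0.2643]
eef_rot: [[0.256, 0.967, 0.0], [0.967, -0.256, -0.0], [0.0, 0.0, -1.0]]
contact_force: [0.4, -0.7, -0.4]
grip_width: 0.191
gripper_force: 58.4
```

```bash
python3 - <<'E'
from h import *
import pickle
cs={n:camera(n) for n in ("side","top","wrist")};pickle.dump(cs,open("c4.pkl","wb"))
a=cs["top"];b=cs["side"]
s=read_state();p=np.array(s["eef_pos"]);R=np.array(s["eef_rot"]);print(s["time"],p.round(4),R.round(3).tolist(),s["grip_width"],s["gripper_force"],s["contact_force"])
ims=[]
for n,box in (("top",(210,150,440,300)),("side",(260,100,420,300))):
    im=cv2.cvtColor(np.array(cs[n]["pixels"]),cv2.COLOR_RGB2BGR)[box[1]:box[3],box[0]:box[2]]
    ims.append(cv2.resize(im,None,fx=500/im.shape[0] if n=="side" else 390/230,fy=500/im.shape[0] if n=="side" else 390/230))
h=500;o=np.zeros((h,sum(i.shape[1] for i in ims),3),np.uint8);x=0
for i in ims:o[:i.shape[0],x:x+i.shape[1]]=i;x+=i.shape[1]
cv2.imwrite("pics/m4.png",o)
save(cs["wrist"],"w4",s=1.25)
E
```

```text
5.45 [0.5429 0.0356 0.2642] [[0.254, 0.967, 0.0], [0.967, -0.254, -0.0], [-0.0, 0.0, -1.0]] 0.19025123468376245 58.44456911087036 [-0.71596492 -0.10519407 -0.57820849]
```

View pics/w4.png

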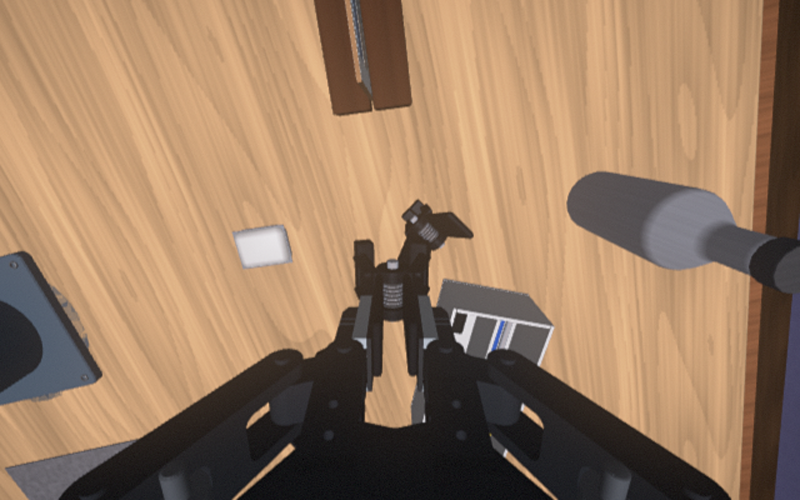

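The clip is held unchanged: coil at (392,290), lips at (362,262) and (418,262). The stand is ahead, around (365,50). I'll get closer to measure the card.

Request:
{"op": "play_rows", "data": {
  "plan": [
    [0,0,0.045,0,35,0,0],
    [0,0,0.045,0,35,0,0],
    [0,0,0.045,0,35,0,0],
    [0,0,0,0,0,0,0],
    [0,0,0,0,0,0,0]
  ]
}}

```text
time: 6.08
eef_pos: [0.5432, 0.1378, 0.2639]
eef_rot: [[0.126, 0.992, 0.0], [0.992, -0.126, -0.001], [-0.001, 0.0, -1.0]]
contact_force: [0.8, 0.2, -0.2]
grip_width: 0.195
gripper_force: 58.4
```

```bash
python3 - <<'E'
from h import *
import pickle
c=camera("wrist");pickle.dump(c,open("w5.pkl","wb"));save(c,"w5",s=1.25)
s=read_state();p=np.array(s["eef_pos"]);R=np.array(s["eef_rot"]);print(s["time"],p.round(4),R.round(3).tolist(),s["grip_width"],s["contact_force"])
for X in [(.5587,.294,.15),(.5393,.14,.15),(.549,.217,.15)]: print(proj(c,X)*1.25)
E
```

```text
6.125 [0.5432 0.1376 0.2639] [[0.127, 0.992, 0.0], [0.992, -0.127, -0.001], [-0.001, 0.0, -1.0]] 0.1918178640418601 [-0.39081635 -0.57936566 -1.45211039]
[387.12900634  -1.03625107]
[388.65290846 237.70777814]
[387.96532167 129.98613406]
```

View pics/w5.png

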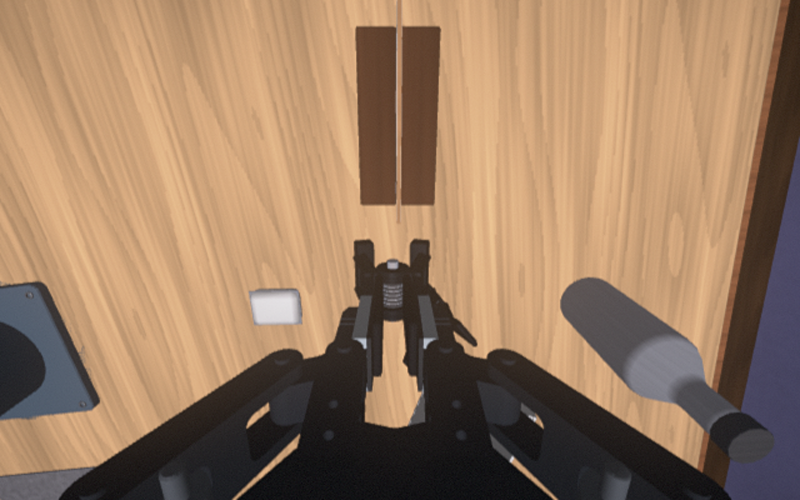

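The view shows the card's top edge running from its near end (398.5,222) up to (400,0). The foot's corners are (357,27), (440,27), (434,205) and (360,205). The lips are at u 355–374 and 411–429.

```bash
python3 - <<'E'
from h import *
import pickle
c=pickle.load(open("w5.pkl","rb"))
P=lambda u,v,z:onz(c,u/1.25,v/1.25,z)
im=np.array(c["pixels"]).astype(int)
for r in (5,40,80,120,150): print(r,[tuple(x) for x in im[r,312:327]][2:12])
n,f=P(398.5,222,.15),P(400,0,.15);d=f-n;print(n,f,"yaw",np.degrees(np.arctan2(-d[0],d[1])))
u=d/np.linalg.norm(d);print("centre by card",n+u*.075)
q=[P(*x,.03) for x in ((357,27),(440,27),(434,205),(360,205))];print(np.round(q,4),"foot centre",np.mean(q,0))
e=(q[0]+q[1]-q[2]-q[3])/2;print(np.linalg.norm(e),"yaw",np.degrees(np.arctan2(-e[0],e[1])))
p=np.array(read_state()["eef_pos"])
l=[P(374,265,p[2]-.066),P(411,265,p[2]-.066)];print(l,np.linalg.norm(l[0]-l[1]),"lip mid - tcp",np.mean(l,0)-p)
print(proj(c,p-[0,0,.066])*1.25,proj(c,p-[0,0,.028])*1.25)
E
```

```text
5 [(np.int64(202), np.int64(160), np.int64(121)), (np.int64(205), np.int64(161), np.int64(121)), (np.int64(205), np.int64(163), np.int64(124)), (np.int64(179), np.int64(152), np.int64(127)), (np.int64(179), np.int64(136), np.int64(102)), (np.int64(177), np.int64(131), np.int64(95)), (np.int64(179), np.int64(135), np.int64(100)), (np.int64(199), np.int64(162), np.int64(130)), (np.int64(223), np.int64(179), np.int64(135)), (np.int64(225), np.int64(182), np.int64(135))]
40 [(np.int64(95), np.int64(64), np.int64(45)), (np.int64(93), np.int64(63), np.int64(44)), (np.int64(97), np.int64(76), np.int64(64)), (np.int64(177), np.int64(158), np.int64(147)), (np.int64(191), np.int64(144), np.int64(110)), (np.int64(190), np.int64(141), np.int64(102)), (np.int64(188), np.int64(141), np.int64(104)), (np.int64(153), np.int64(119), np.int64(96)), (np.int64(108), np.int64(75), np.int64(57)), (np.int64(102), np.int64(68), np.int64(49))]
80 [(np.int64(96), np.int64(66), np.int64(45)), (np.int64(97), np.int64(66), np.int64(48)), (np.int64(124), np.int64(105), np.int64(91)), (np.int64(197), np.int64(173),
[... 1066 characters left out ...]
 np.int64(115)), (np.int64(116), np.int64(82), np.int64(61)), (np.int64(104), np.int64(71), np.int64(48)), (np.int64(107), np.int64(72), np.int64(51))]
[0.54820463 0.15121322 0.15      ] [0.56658894 0.29243886 0.15      ] yaw -7.416875934151853
centre by card [0.55788621 0.22558571 0.15      ]
[[0.5304 0.3121 0.03  ]
 [0.6073 0.3024 0.03  ]
 [0.5862 0.1351 0.03  ]
 [0.5069 0.1452 0.03  ]] foot centre [0.55769951 0.2237001  0.03      ]
0.16857358448516518 yaw -7.59163683676386
[array([0.53036094, 0.1374116 , 0.19789136]), array([0.55355137, 0.1344621 , 0.19789136])] 0.023377252301672043 lip mid - tcp [-0.00127959 -0.00169511 -0.066     ]
[394.17035657 262.26647717] [394.13780063 287.6463712 ]
```

Request:
{"op": "play_rows", "data": {
  "plan": [
    [0,0,0,5.3,29,0,0],
    [0,0,0,5.3,29,0,0],
    [0,0,0,5.2,29.4,0,0],
    [0,0,-0.003,0,0,-25,0],
    [0,0,0,0,0,0,0]
  ]
}}

```text
time: 6.75
eef_pos: [0.5578, 0.225, 0.2362]
eef_rot: [[0.129, 0.992, -0.005], [0.992, -0.129, -0.002], [-0.003, -0.005, -1.0]]
contact_force: [-0.6, -0.7, -1.1]
grip_width: 0.192
gripper_force: 58.5
```

```bash
python3 - <<'E'
from h import *
import pickle
c=camera("wrist");pickle.dump(c,open("w6.pkl","wb"));save(c,"w6",(220,100,420,250),4)
s=read_state();p=np.array(s["eef_pos"]);print(s["time"],p.round(4),np.array(s["eef_rot"]).round(3).tolist(),s["contact_force"])
for X in [(.5577,.2245,.15),(.5577+.0098,.2245+.0743,.15),(.5577-.0098,.2245-.0743,.15)]: print((proj(c,X)-[220,100])*4)
E
```

```text
6.8 [0.5583 0.225  0.2377] [[0.129, 0.992, -0.003], [0.992, -0.129, -0.001], [-0.002, -0.003, -1.0]] [ 0.10777409  0.61254624 -0.17677617]
[382.82187797 406.48898522]
[383.50191077  40.59572479]
[382.26033782 708.62699764]
```

View pics/w6.png

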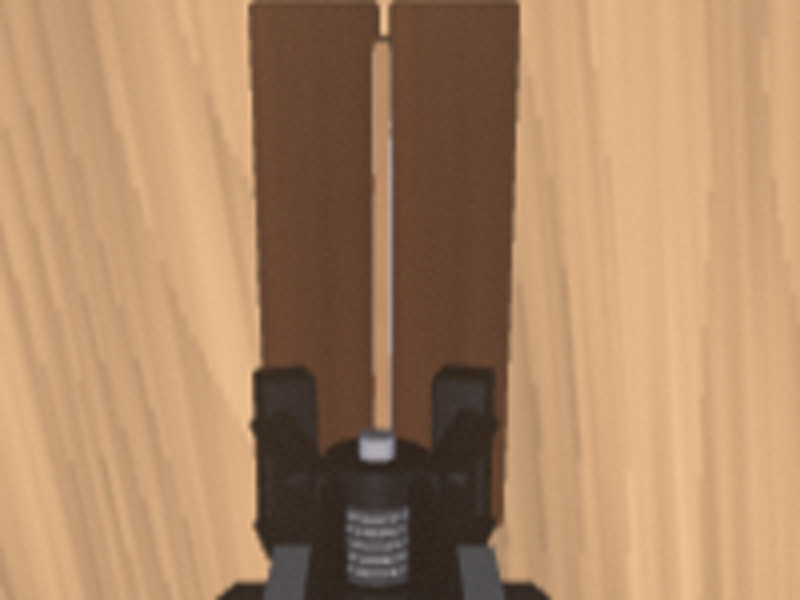

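The view shows the card edge centred at u≈382 in the crop, with lip inner faces at 316 and 433 (mid 374.5). Corrected for depth, the clip sits about 1 mm to the left, so I'll shift 1 mm and lower.

Request:
{"op": "play_rows", "data": {
  "plan": [
    [0,0,0,1,0,0,0],
    [0,0,0,0,0,-14,0],
    [0,0,0,0,0,-14,0],
    [0,0,0,0,0,-13,0],
    [0,0,0,0,0,0,0]
  ]
}}

```text
time: 7.42
eef_pos: [0.5584, 0.2261, 0.1953]
eef_rot: [[0.128, 0.992, -0.004], [0.992, -0.128, -0.001], [-0.002, -0.004, -1.0]]
contact_force: [-0.6, -0.1, -1.3]
grip_width: 0.192
gripper_force: 58.5
```

```bash
python3 - <<'E'
from h import *
a=camera("wrist");b=camera("side")
s=read_state();p=np.array(s["eef_pos"]);print(s["time"],p.round(4),np.array(s["eef_rot"]).round(3).tolist(),s["contact_force"],s["gripper_force"],np.abs(s["qvel"]).max())
x,y=proj(b,p).astype(int);print(x,y)
f=lambda c,B:cv2.resize(cv2.cvtColor(np.array(c["pixels"]),cv2.COLOR_RGB2BGR)[B[1]:B[3],B[0]:B[2]],(400,400),interpolation=cv2.INTER_CUBIC)
cv2.imwrite("pics/f7.png",np.hstack([f(a,(240,120,380,260)),f(b,(x-40,y-35,x+40,y+45))]))
E
```

```text
7.525 [0.5594 0.2264 0.1974] [[0.128, 0.992, -0.001], [0.992, -0.128, -0.0], [-0.0, -0.001, -1.0]] [0.14143761 0.71937586 0.15484403] 58.49970817565918 1.2845873101245198
316 147
```

View pics/f7.png

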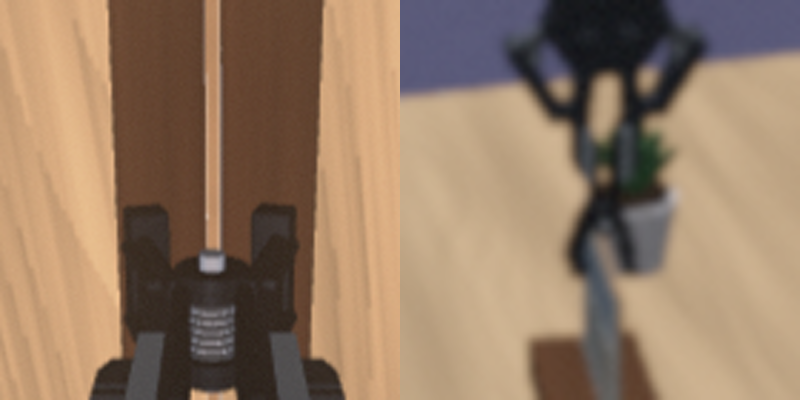

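The left view shows the card edge at u≈212, midway between the lip faces at 168 and 253. The right view shows the lips straddling the card's top edge. I'll settle briefly and hand in.

Request:
{"op": "play_rows", "data": {
  "plan": [
    [0,0,0,0,0,0,0],
    [0,0,0,0,0,0,0],
    [0,0,0,0,0,0,0],
    [0,0,0,0,0,0,0],
    [0,0,0,0,0,0,0]
  ]
}}

```text
time: 8.15
eef_pos: [0.5597, 0.2264, 0.1978]
eef_rot: [[0.128, 0.992, 0.0], [0.992, -0.128, 0.0], [0.0, 0.0, -1.0]]
contact_force: [-0.1, -0.5, -1.0]
grip_width: 0.194
gripper_force: 58.5
```

```bash
python3 -c "
from bench import *
print(read_state()['eef_pos']);print(hand_in())"
```

```text
[0.55974751 0.22641778 0.19783782]
the job is handed in; nothing more can be done
None
```

I handed the job in at about 8 s with the clip held wide open astride the middle of the card's top edge, lips an estimated 2 cm down and no contact force showing; no verdict came back.

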